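# Housing over the extraction grille, lever held at the third click

### The job

Slide the printed ring-shaped housing along the bench, never lifting or tipping it, until the whole round extraction grille lies inside the ring. Then press the paddle of the spring-return extraction lever down past its first two clicks to the third, fully down, and keep pressing: finish while still holding it there. Leave everything else on the bench where it is.

Things in the scene. Friction and masses are not known exactly. Their poses are not given: they have to be found in the camera images.
- housing: loose dark grey printed housing: upright open ring, outer diameter 112 mm (decorative ribs 2 mm proud), wall 4 mm, inner diameter 104 mm, 65 mm tall, open at top and bottom, about 0.25 kg; too wide to grasp across. Origin: centre of its underside; z up. It stands either left or right of the grille
- grille: round slotted aluminium extraction grille, 72 mm in diameter, flush in the bench (1 mm thick to look at, nothing to bump into: the housing slides over it). Origin: its centre at bench level
- lever (a joint): angle of the lever, rad: 0 = up at rest, grows as the paddle is pressed down; stop at 0.95. It rides over bumps at 0.20, 0.48, 0.76; beyond each is a click position; the third is 0.84 to the stop. It springs back when let go. Pressing the paddle takes about 6 N at the start, 10 N at the stop, some 3 N more just before the bumps
- lever_pivot (a point): middle of the lever's level hinge axis, 105 mm above the bench, between two upright cheeks 125 mm high on the fixed pedestal. Seen from above, the lever points from here towards the paddle, on the robot's side
- lever_pad (a point): centre of the paddle's top face; moves on a 120 mm arc about the hinge axis, from 163 mm above the bench at rest (0.5 rad above level) to 53 mm at the stop (0.45 rad below level). Paddle: black, 60 mm along the lever, 44 mm across, 10 mm thick, level about half way, with a 5 mm high lip across each end, 50 mm clear between
- lever_base: the fixed pedestal with the lever on it (a push on the paddle is counted here). Pedestal 130 mm long, 90 mm wide and 50 mm tall. Origin: at bench level straight below the hinge axis; its -x axis is the direction in which the lever points
- spool: loose filament spool lying flat, 170 mm across, 55 mm tall, at the back; to be left alone. Origin: on its underside
- bottle: loose white bottle, 64 mm across, 170 mm tall, at the back; to be left alone. Origin: on its underside
- jar: loose small clear jar with a steel lid, 48 mm across, 55 mm tall, behind and left of the lever; to be left alone. Origin: on its underside
- scraper: loose 200 mm scraper lying close to the robot on the right; to be left alone. Origin: on its underside
- screwdriver: loose 160 mm screwdriver lying close to the robot on the left; to be left alone. Origin: on its underside
- bracket: loose L-shaped printed bracket, 50 x 30 x 46 mm, at the back left; to be left alone. Origin: on its underside
- gluestick: loose upright glue stick, 28 mm across, 100 mm tall, right of the lever; to be left alone. Origin: on its underside

How it is judged (in metres and radians):
On the way, in this order (a step that is already met when the one before it is completed fails the run):
1. the housing stands flat over the grille, the whole grille inside the ring, the lever still up (horizontal distance between housing and grille below 0.016 m and angle between housing's own z axis and vertical below 0.1 rad and height (world z) of housing below 0.008 m and linear speed of housing below 0.02 m/s and value of joint lever below 0.1 rad), for 0.3 s.
2. the lever is pressed to its third click and held there (horizontal distance between housing and grille below 0.016 m and angle between housing's own z axis and vertical below 0.1 rad and height (world z) of housing below 0.008 m and linear speed of housing below 0.02 m/s and value of joint lever above 0.84 rad and contact force between any of the fingers, the arm and lever_base above 2 N), for 1 s.
At the end, for the whole second after the job is handed in: The housing stands flat on the bench, at rest, its axis within 16 mm of the grille's centre (the whole grille inside the ring); the robot is pressing the lever with more than 2 N and the lever is in its third click (joint above 0.84 rad), held so through the last second (all of step 2); the arm keeps its last pose, push and grip.
It fails at once if the housing is tipped (angle between housing's own z axis and vertical above 0.35 rad).
It fails at once if the housing is lifted off the bench (height (world z) of housing above 0.03 m).
It fails at once if one of the other loose things on the bench is displaced by more than 30 mm (distance of any of spool, bottle, jar, scraper, screwdriver, bracket, gluestick from where it was at the start of the episode above 0.03 m).
It also fails if it takes over 59 s, if anything falls off the work surface, if the arm or the gripper's body presses on something with over 40 N, if the wrist force passes 120 N, or if a joint passes its speed limit or range.

### The arm

A 6-joint arm with a two-finger parallel gripper is mounted at the origin on the work surface. World frame = base frame: x ahead of the robot, y to its left, z up, the work surface at z = 0. Lengths are in m, angles in degrees, forces in N, time in s.
With the tool pointing down it reaches from about 0.4 to 0.825 m from the base axis. Payload 7 kg.
Tool frame: the origin (TCP) lies midway between the tips of the shut fingers; the grasp point (between the pads) lies 19 mm behind it; z points along the fingers, y is the line along which they close (so a half turn about z gives the same grasp; the last joint's range is limited). The gripper opens to 88 mm and grips with 3 to 60 N. Pads are 19 mm wide; open, the fingers measure 130 mm over their backs; the gripper's body (78 mm by 193 mm) begins 47 mm behind the grasp point.
Start: joints at [-54.483, 20.546, 0.682, 0, -70.136, -16.507], TCP at [0.22, -0.638, 0.187] pointing down, gripper open.
Joint ranges: [-176.03, 176.03], [-82.01, 121.73], [-58.28, 71.71], [-173.87, 95.51], [-174.79, -0.11], [-173.66, 173.66]. Speed limits (degrees/s): [136.94, 136.94, 172.46, 180, 180, 180].

### API

Orientations are given as [roll, pitch, yaw] about the fixed x, y, z axes, in that order (R = Rz(yaw) Ry(pitch) Rx(roll)).
In Python, from plant import r gives the robot as it stands. The module is installed in compiled form; this text tells all that it offers.
- The arm moves only by the tool play_rows, never from a script. Its argument "rows" is a list of rows, each an object with "slide": the shift along the tool's x, y, z as a fraction of full scale, a list of three; "delta_rot": the turn, a rotation vector about the tool's x, y, z as a fraction of full scale, a list of three; "fingers": the opening, from -1 (shut) to 1 (fully open). In form: [{"slide": [x, y, z], "delta_rot": [rx, ry, rz], "fingers": fingers}, ...]. A call has 1 to 8 rows; each row shifts and turns the commanded pose from where the row before left it, along the tool's axes as they then stand; what a row does not reach is not made up. Full scale, the value 1, is 0.15 m for a shift and 0.08 rad for a turn. A row lasts 1/8 s, in which the tool goes at most 62.5 mm and 10.7 degrees, less where a joint would pass 70% of its speed; a pose out of reach is approached as far as the arm can. A call with a number of a shift or a turn outside -1 to 1 is refused whole. A call with a gripper value outside its range is refused whole. The fingers move at their own pace and stop on an object; "squeeze" is the grip in N (left out, the last holds). Time passes only in rows, so rows that do not move let the fingers close. It gives the time, the measured TCP pose, the force, the opening and the grip force at its end, in the units of the state.
- r.get_state(): the state, without advancing time (a new reading comes with each control period).
- r.capture(name): name is "side" or "top"; returns a dict with "image" (384x512x3 uint8, blue, green, red), "fx", "fy", "cx", "cy" (pixels), "R" (3x3) and "t" (3): a world point X has camera coordinates R X + t. Camera axes: x right, y down, z forward; pixel columns grow to the right and rows downward; lengths in m; the calibration is good to about 2 mm. A picture is of the moment at which its call begins. There is no depth.
- r.close_job(): hands the job in; it is judged then, once.
The state is a dict: "time_s": time; "joints": joint angles; "qd": joint speeds; "joint_torque": joint torques, N m; "tcp_pos": TCP position; "eef_rot": TCP orientation; "contact_force": force on the tool from outside, world axes, zero at the start; "moment": the same for the moment, N m; "gripper_width": finger opening in m; "gripper_force": force on a finger pad.
Only numpy, scipy, OpenCV 4.12 (cv2) and the standard library are available. Lean on these libraries where they do the work, as an engineer would, in place of code of your own. Each camera call takes 0.05 s, during which the arm holds its last target. There are 200 camera calls.

## Working session

There is one attempt and no reset: what is moved stays moved. The work goes in short steps, Python scripts to look and compute and a tool call to move; the robot and the scene stay as the last step left them, time stands still between calls to the robot, and variables do not carry over. Pictures are saved under pics/ and viewed, at most 10 in all, crops included, and the job is handed in when it is done.

Besides the shell and the picture viewer there is one more tool, called after "Call:" by a JSON object that holds its "name" and its "arguments", one argument or row to a line. play_rows: Moves the arm, as the interface text tells. Shift numbers are shares of 0.15 m and turn numbers shares of 0.08 rad, none past 1 either way. Its arguments: {"type":"object","properties":{"rows":{"type":"array"},"squeeze":{"type":"number"}},"required":["rows"]}

```bash
mkdir -p pics; cat > h.py <<'E'
import numpy as np, cv2, pickle
from plant import r
def cap(n,tag):
    c=r.capture(n); cv2.imwrite(f'pics/{tag}.png',c['image']); pickle.dump(c,open(f'pics/{tag}.pkl','wb')); return c
def load(tag): return pickle.load(open(f'pics/{tag}.pkl','rb'))
def ray(c,u,v,z):
    R=np.array(c['R']);t=np.array(c['t']); o=-R.T@t
    d=R.T@np.array([(u-c['cx'])/c['fx'],(v-c['cy'])/c['fy'],1]); return o+d*(z-o[2])/d[2]
def proj(c,X):
    p=np.array(c['R'])@np.array(X)+np.array(c['t']); return c['fx']*p[0]/p[2]+c['cx'],c['fy']*p[1]/p[2]+c['cy']
E
python3 - <<'E'
from h import *
for n in('top','side'):
    c=cap(n,n+'0'); print(n,-np.array(c['R']).T@np.array(c['t']),c['fx'])
print(r.get_state())
a=[cv2.imread(f'pics/{n}0.png') for n in('top','side')]
E
```

```text
top [ 0.29937432 -0.05438367  1.42816313] 407.68669458819056
side [0.33536687 0.70563839 0.81371019] 346.98805779008336
{'time_s': 0.1, 'joints': array([-5.44828372e+01,  2.05874298e+01,  6.41263951e-01, -1.74211198e-02,
       -7.01350656e+01, -1.65081063e+01]), 'qd': array([-0.03287909, -0.09301565,  0.14889951,  0.12553221,  0.06739403,
        0.06297761]), 'joint_torque': array([-2.38915563e-03, -5.84163594e+01,  2.93747342e+01,  7.01539546e+00,
        1.01643577e-02, -4.66920676e-05]), 'tcp_pos': array([ 0.21969481, -0.63775091,  0.18633331]), 'eef_rot': array([ 1.79917463e+02, -7.38117157e-03, -1.60996869e+02]), 'contact_force': array([ 0.75310569, -0.60480034,  0.02643084]), 'moment': array([0.00239856, 0.00965191, 0.01120439]), 'gripper_force': 0.0, 'gripper_width': 0.08769036317429593}
```

View pics/top0.png

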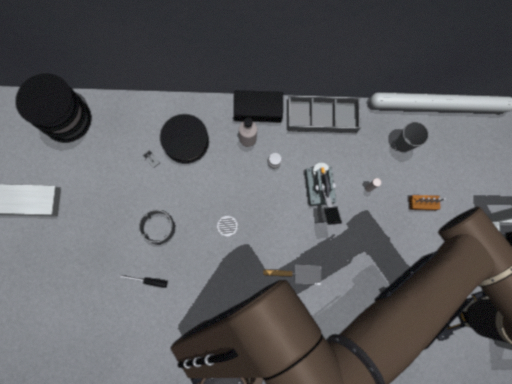

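View pics/side0.png

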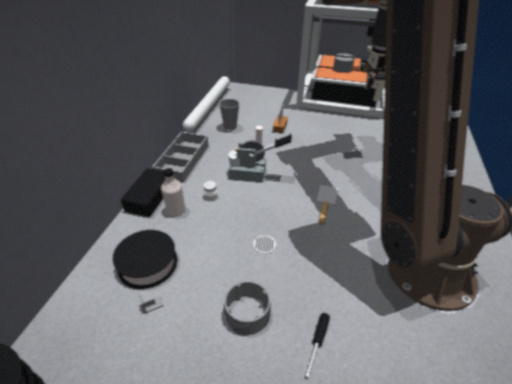

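The top view shows the ring at about (158,227), the grille at (228,226), the pedestal at (320,185), the paddle at (332,215), the scraper at (295,273) and the screwdriver at (145,282). The side view agrees: ring (247,307), grille (264,244), lever (250,165) with its paddle at (283,140).

```bash
python3 - <<'E'
from h import *
t=load('top0'); s=load('side0')
def el(img,box,lo,hi,c,z,name):
    x0,y0,x1,y1=box; g=cv2.cvtColor(img,cv2.COLOR_BGR2GRAY)[y0:y1,x0:x1]
    m=((g>=lo)&(g<=hi)).astype(np.uint8)
    n,l,st,_=cv2.connectedComponentsWithStats(m,connectivity=8)
    # keep all sizeable
    p=np.column_stack(np.nonzero(np.isin(l,[i for i in range(1,n) if st[i,4]>3])))[:,::-1].astype(np.int32)
    h=cv2.convexHull(p); (cx,cy),ax,an=cv2.fitEllipse(h) 
    print(name,'med',np.median(g),'c',cx+x0,cy+y0,'ax',ax,ray(c,cx+x0,cy+y0,z).round(4), 'bbox',p.min(0)+[x0,y0],p.max(0)+[x0,y0])
el(t['image'],(210,208,246,244),145,255,t,0,'grille top')
el(s['image'],(245,228,285,258),150,255,s,0,'grille side')
el(t['image'],(133,203,183,250),0,75,t,0.065,'ring top')
el(s['image'],(215,275,280,340),0,75,s,0.065,'ring side')
a=cv2.resize(t['image'][150:245,285:395],None,fx=5,fy=5,interpolation=cv2.INTER_CUBIC)
cv2.imwrite('pics/ct.png',a)
b=cv2.resize(s['image'][115:190,215:310],None,fx=6,fy=6,interpolation=cv2.INTER_CUBIC)
cv2.imwrite('pics/cs.png',b)
E
```

```text
grille top med 144.0 c 227.42470169067383 224.5106716156006 ax (37.47757339477539, 46.09711837768555) [0.4858 0.014  0.    ] bbox [210 208] [245 243]Traceback (most recent call last):
  File "<stdin>", line 12, in <module>
  File "<stdin>", line 9, in el
cv2.error: OpenCV(4.12.0) /io/opencv/modules/imgproc/src/shapedescr.cpp:361: error: (-201:Incorrect size of input array) There should be at least 5 points to fit the ellipse in function 'fitEllipseNoDirect'
```

```bash
cat >> h.py <<'E'
def el(c,box,z,name,d,minarea=6):
    x0,y0,x1,y1=box; k=4
    g=cv2.resize(cv2.cvtColor(c['image'],cv2.COLOR_BGR2GRAY)[y0:y1,x0:x1],None,fx=k,fy=k,interpolation=cv2.INTER_LINEAR).astype(float)
    med=np.median(g); m=((g-med)>d if d>0 else (g-med)<d).astype(np.uint8)
    n,l,st,_=cv2.connectedComponentsWithStats(m)
    p=np.column_stack(np.nonzero(np.isin(l,[i for i in range(1,n) if st[i,4]>minarea*k*k])))[:,::-1].astype(np.int32)
    h=cv2.convexHull(p); (cx,cy),ax,an=cv2.fitEllipse(h)
    f=lambda q:(np.array(q)+.5)/k-.5+[x0,y0]
    q=f((cx,cy)); print(name,'med',med,'c',q.round(1),'ax',np.array(ax)/k,ray(c,*q,z).round(4),'bbox',f(p.min(0)),f(p.max(0)),[ray(c,*x,z).round(3)[:2] for x in (f(p.min(0)),f(p.max(0)))])
    return q
E
python3 - <<'E'
from h import *
t=load('top0'); s=load('side0')
a=cv2.resize(t['image'][150:245,285:395],None,fx=5,fy=5,interpolation=cv2.INTER_CUBIC)
cv2.imwrite('pics/ct.png',a)
b=cv2.resize(s['image'][115:190,215:310],None,fx=6,fy=6,interpolation=cv2.INTER_CUBIC)
cv2.imwrite('pics/cs.png',b)
for f in [lambda:el(t,(212,210,244,242),0,'grille t',20,3),lambda:el(s,(245,228,285,258),0,'grille s',15,3),lambda:el(t,(133,203,183,250),0.065,'ring t',-40),lambda:el(s,(200,270,300,345),0.065,'ring s',-40)]:
    try: f()
    except Exception as e: print(e)
for k in (0.45,0.47): print(proj(t,[k,0.19,0.065]))
E
```

```text
grille t med 145.0 c [227.  225.6] ax [20.95152092 21.2254734 ] [0.4818 0.0155 0.    ] bbox [216.375 215.125] [237.375 236.125] [array([0.518, 0.054]), array([ 0.446, -0.022])]
grille s med 172.0 c [264.2 243.1] ax [16.9877739 24.3536644] [0.4835 0.0155 0.    ] bbox [252.375 234.875] [276.375 248.625] [array([ 0.527, -0.007]), array([0.443, 0.027])]
ring t med 142.0 c [157.2 227.2] ax [34.01639557 36.17300415] [0.4626 0.2447 0.065 ] bbox [139.125 210.125] [175.125 244.875] [array([0.519, 0.309]), array([0.405, 0.182])]
ring s med 169.0 c [246.1 309.4] ax [50.4707756  55.51557922] [0.4639 0.2821 0.065 ] bbox [221.375 281.625] [270.625 336.125] [array([0.546, 0.224]), array([0.393, 0.331])]
(np.float64(173.3805664233388), np.float64(231.32433830593294))
(np.float64(173.7467718574577), np.float64(225.36531076876673))
```

View pics/ct.png

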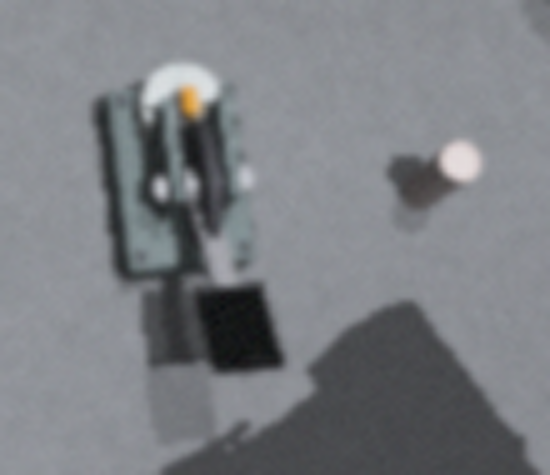

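View pics/cs.png

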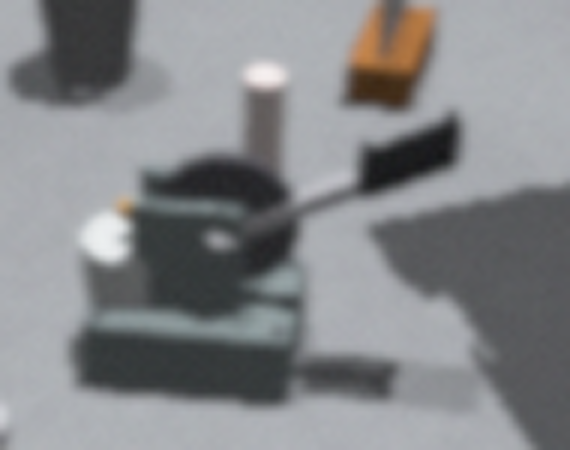

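The crops show the paddle quad centred at about (241,328) in the top crop, which is full-image (333.1,215.6). The pivot bolts sit near crop (160,187) and (246,177), and the lever is up.

```bash
python3 - <<'E'
from h import *
t=load('top0'); s=load('side0')
T=lambda u,v:(285+(u+.5)/5-.5,150+(v+.5)/5-.5)
S=lambda u,v:(215+(u+.5)/6-.5,115+(v+.5)/6-.5)
pad=ray(t,*T(240.5,328),.163); print('pad t',pad, 'len edges', [ray(t,*T(*q),.163).round(3)[:2] for q in ((197,290),(262,284),(284,368),(218,370))])
print('pad s',ray(s,*S(411,152),.163))
print('bolts',ray(t,*T(160,187),.105),ray(t,*T(246,177),.105), 'side bolt',ray(s,*S(222,240),.105))
print('ped left edge',ray(t,*T(100,100),.05),ray(t,*T(122,278),.05), 'right low',ray(t,*T(252,265),.05))
for cx,cy in((.462,.252),):
  a=np.linspace(0,6.28,90)
  for n,c in(('t',t),('s',s)):
    P=np.array([proj(c,[cx+.057*np.cos(q),cy+.057*np.sin(q),z]) for z in(0,.065) for q in a])
    print(n,P[:90].min(0),P[:90].max(0),P[90:].min(0),P[90:].max(0))
E
```

```text
pad t [ 0.50218878 -0.3242967   0.163     ] len edges [array([ 0.526, -0.297]), array([ 0.531, -0.338]), array([ 0.477, -0.351]), array([ 0.475, -0.31 ])]
pad s [ 0.50253554 -0.32076049  0.163     ]
bolts [ 0.60548978 -0.28402275  0.105     ] [ 0.61394652 -0.34196112  0.105     ] side bolt [ 0.60673312 -0.28598031  0.105     ]
ped left edge [ 0.67967083 -0.2517554   0.05      ] [ 0.55311937 -0.26674521  0.05      ] right low [ 0.56460974 -0.35708968  0.05      ]
t [142.52461149 213.48380854] [175.40003538 245.98342579] [137.69651636 210.44462323] [172.12444476 244.42862901]
s [227.97934439 293.43608428] [272.59601471 334.39934152] [226.83844151 279.03121584] [273.69708922 320.60466586]
```

Call:
{"name": "play_rows", "arguments": {
  "rows": [
    {"slide": [0, 0, -0.2], "delta_rot": [0, 0, 1], "fingers": 0.1},
    {"slide": [0, 0, -0.3], "delta_rot": [0, 0, 1], "fingers": 0.1},
    {"slide": [0, 0, -0.3], "delta_rot": [0, 0, 1], "fingers": 0.1}
  ],
  "squeeze": 5
}}

```text
time_s: 0.48
tcp_pos: [0.2197, -0.6378, 0.3078]
eef_rot: [179.9, -0.0, -174.9]
contact_force: [0.9, -1.2, 0.0]
gripper_width: 0.0629
gripper_force: 0.0
```

```bash
python3 - <<'E'
from h import *
t=load('top0'); s=load('side0'); o=[]
for c,(x0,y0,x1,y1),k in((t,(133,203,183,253),8),(s,(215,270,285,345),8)):
    im=cv2.resize(c['image'][y0:y1,x0:x1],None,fx=k,fy=k,interpolation=cv2.INTER_CUBIC); im=cv2.convertScaleAbs(im,alpha=1.3)
    for r0,z,col in((.056,.065,(0,0,255)),(.052,.065,(0,255,255)),(.056,0,(0,255,0))):
        P=np.array([proj(c,[.464+r0*np.cos(q),.250+r0*np.sin(q),z]) for q in np.linspace(0,6.283,60)])
        cv2.polylines(im,[(((P-[x0,y0])+.5)*k-.5).round().astype(np.int32)],True,col,1)
    o.append(cv2.resize(im,(390,int(390*im.shape[0]/im.shape[1]))))
H=max(i.shape[0] for i in o); o=[cv2.copyMakeBorder(i,0,H-i.shape[0],0,10,0) for i in o]
cv2.imwrite('pics/ov.png',np.hstack(o))
E
```

```text
(no output)
```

View pics/ov.png

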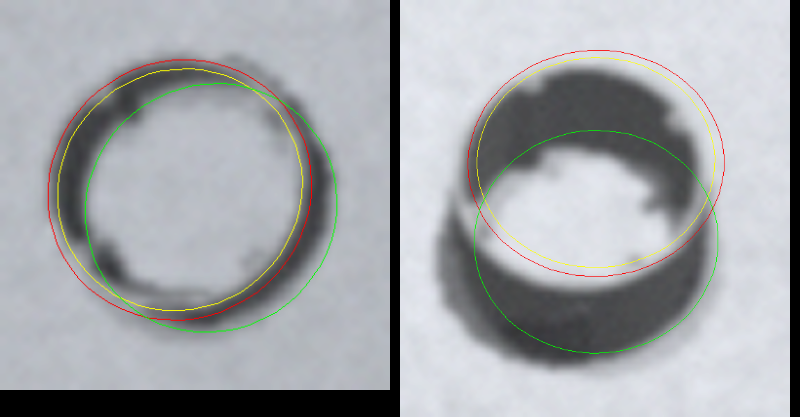

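Call:
{"name": "play_rows", "arguments": {
  "rows": [
    {"slide": [-0.3, 0.3, 0], "delta_rot": [0, 0, 1], "fingers": 0.1},
    {"slide": [-0.3, 0.3, 0], "delta_rot": [0, 0, 0], "fingers": 0.1},
    {"slide": [-0.3, 0.3, 0], "delta_rot": [0, 0, 0], "fingers": 0.1},
    {"slide": [-0.3, 0.3, 0], "delta_rot": [0, 0, 0], "fingers": 0.1},
    {"slide": [-0.3, 0.3, 0], "delta_rot": [0, 0, 0], "fingers": 0.1}
  ]
}}

```text
time_s: 1.1
tcp_pos: [0.4355, -0.4095, 0.3069]
eef_rot: [180.0, -0.0, -179.3]
contact_force: [1.1, -0.3, 0.3]
gripper_width: 0.0481
gripper_force: 0.0
```

The overlay suggests the ring is some 4 mm further in +x and 3 mm in +y than drawn, so I take it as about (0.468, 0.253).

Call:
{"name": "play_rows", "arguments": {
  "rows": [
    {"slide": [-0.03, 0.4, 0], "delta_rot": [0, 0, 0.15], "fingers": -0.1},
    {"slide": [-0.03, 0.4, 0], "delta_rot": [0, 0, 0], "fingers": -0.1},
    {"slide": [-0.03, 0.4, 0], "delta_rot": [0, 0, 0], "fingers": -0.1},
    {"slide": [-0.03, 0.4, 0], "delta_rot": [0, 0, 0], "fingers": -0.1},
    {"slide": [-0.03, 0.4, 0], "delta_rot": [0, 0, 0], "fingers": -0.1},
    {"slide": [-0.03, 0.4, 0], "delta_rot": [0, 0, 0], "fingers": -0.1},
    {"slide": [-0.03, 0.4, 0], "delta_rot": [0, 0, 0], "fingers": -0.1},
    {"slide": [0, 0.4, 0], "delta_rot": [0, 0, 0], "fingers": -0.1}
  ]
}}

```text
time_s: 2.1
tcp_pos: [0.4649, 0.0707, 0.3071]
eef_rot: [180.0, -0.0, 180.0]
contact_force: [1.6, -0.1, -1.0]
gripper_width: 0.0394
gripper_force: 0.0
```

Call:
{"name": "play_rows", "arguments": {
  "rows": [
    {"slide": [0, 0.4, 0], "delta_rot": [0, 0, 0], "fingers": -0.1},
    {"slide": [0, 0.4, 0], "delta_rot": [0, 0, 0], "fingers": -0.1},
    {"slide": [0, 0.3, 0], "delta_rot": [0, 0, 0], "fingers": -0.1},
    {"slide": [0, 0, 0], "delta_rot": [0, 0, 0], "fingers": -0.1},
    {"slide": [0, 0, 0], "delta_rot": [0, 0, 0], "fingers": -0.1}
  ]
}}

```text
time_s: 2.72
tcp_pos: [0.4651, 0.2336, 0.3068]
eef_rot: [-180.0, -0.0, -180.0]
contact_force: [0.0, -0.4, -0.1]
gripper_width: 0.0395
gripper_force: 0.0
```

Call:
{"name": "play_rows", "arguments": {
  "rows": [
    {"slide": [-0.02, 0.13, 0.3], "delta_rot": [0, 0, 0], "fingers": -0.1},
    {"slide": [0, 0, 0.3], "delta_rot": [0, 0, 0], "fingers": -0.1},
    {"slide": [0, 0, 0.3], "delta_rot": [0, 0, 0], "fingers": -0.1},
    {"slide": [0, 0, 0.4], "delta_rot": [0, 0, 0], "fingers": -0.1},
    {"slide": [0, 0, 0.1], "delta_rot": [0, 0, 0], "fingers": -0.1},
    {"slide": [0, 0, 0], "delta_rot": [0, 0, 0], "fingers": -0.1}
  ]
}}

```text
time_s: 3.48
tcp_pos: [0.4689, 0.2526, 0.0977]
eef_rot: [-179.9, -0.0, 180.0]
contact_force: [1.0, -0.0, 1.9]
gripper_width: 0.0396
gripper_force: 0.0
```

```bash
python3 - <<'E'
from h import *
st=r.get_state(); print(st['tcp_pos'])
c=cap('side','s1'); print(proj(c,st['tcp_pos']),[proj(c,[.468+.054*np.cos(a),.253+.054*np.sin(a),.065]) for a in(0,1.57,3.14,-1.57)])
im=cv2.resize(c['image'][200:360,150:350],None,fx=4,fy=3.75,interpolation=cv2.INTER_CUBIC); cv2.imwrite('pics/s1c.png',im)
E
```

```text
[0.46886811 0.25260032 0.0976971 ]
(np.float64(247.42484527945078), np.float64(290.6238600963038)) [(np.float64(226.73571968823262), np.float64(293.4260077120531)), (np.float64(241.43395097872553), np.float64(318.3873290660916)), (np.float64(269.38335262710734), np.float64(303.78377990685107)), (np.float64(253.56986937276537), np.float64(280.4372156375019))]
```

View pics/s1c.png

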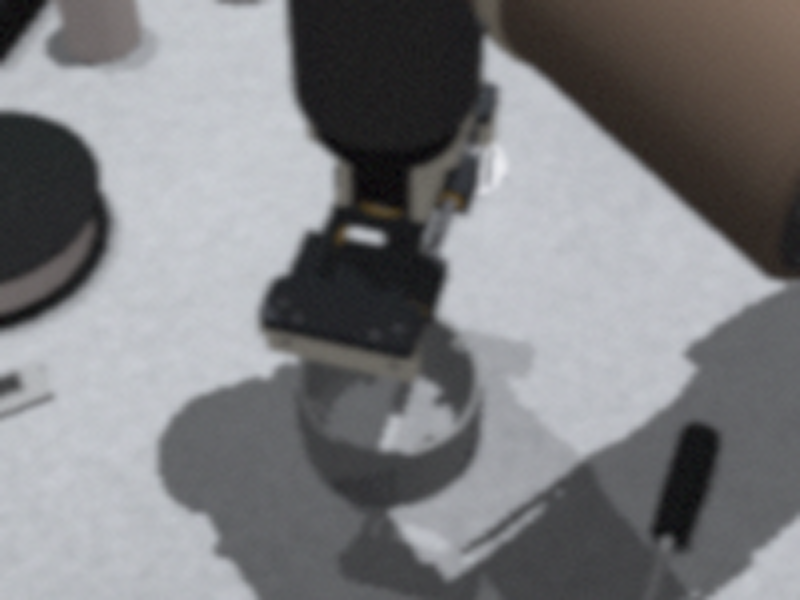

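The rim spans crop x 300–480, full-image 225–270, with its front edge near row 321. That is within about 4 mm of the estimate and the fingers are centred over it. Going down.

Call:
{"name": "play_rows", "arguments": {
  "rows": [
    {"slide": [0, 0.01, 0.13], "delta_rot": [0, 0, 0], "fingers": -0.1},
    {"slide": [0, 0, 0.13], "delta_rot": [0, 0, 0], "fingers": -0.1},
    {"slide": [0, 0, 0.13], "delta_rot": [0, 0, 0], "fingers": -0.1},
    {"slide": [0, 0, 0.12], "delta_rot": [0, 0, 0], "fingers": -0.1},
    {"slide": [0, 0, 0], "delta_rot": [0, 0, 0], "fingers": -0.1}
  ]
}}

```text
time_s: 4.15
tcp_pos: [0.4691, 0.2553, 0.0218]
eef_rot: [180.0, 0.1, 180.0]
contact_force: [0.1, -0.1, 0.1]
gripper_width: 0.0397
gripper_force: 0.0
```

Call:
{"name": "play_rows", "arguments": {
  "rows": [
    {"slide": [0, 0, 0], "delta_rot": [0, 0, 0], "fingers": 0.2},
    {"slide": [0, 0, 0], "delta_rot": [0, 0, 0], "fingers": 0.3},
    {"slide": [0, 0, 0], "delta_rot": [0, 0, 0], "fingers": 0.35},
    {"slide": [0, 0, 0], "delta_rot": [0, 0, 0], "fingers": 0.35}
  ],
  "squeeze": 5
}}

```text
time_s: 4.65
tcp_pos: [0.4685, 0.2549, 0.021]
eef_rot: [180.0, 0.0, 180.0]
contact_force: [-0.2, -0.3, 0.1]
gripper_width: 0.0588
gripper_force: 0.0
```

Call:
{"name": "play_rows", "arguments": {
  "rows": [
    {"slide": [-0.006, -0.05, 0], "delta_rot": [0, 0, 0], "fingers": 0.35},
    {"slide": [-0.006, -0.1, 0], "delta_rot": [0, 0, 0], "fingers": 0.35},
    {"slide": [-0.006, -0.1, 0], "delta_rot": [0, 0, 0], "fingers": 0.35},
    {"slide": [-0.006, -0.1, 0], "delta_rot": [0, 0, 0], "fingers": 0.35},
    {"slide": [-0.006, -0.1, 0], "delta_rot": [0, 0, 0], "fingers": 0.35},
    {"slide": [-0.006, -0.1, 0], "delta_rot": [0, 0, 0], "fingers": 0.35},
    {"slide": [-0.006, -0.1, 0], "delta_rot": [0, 0, 0], "fingers": 0.35},
    {"slide": [-0.006, -0.1, 0], "delta_rot": [0, 0, 0], "fingers": 0.35}
  ]
}}

```text
time_s: 5.65
tcp_pos: [0.4756, 0.1413, 0.0207]
eef_rot: [180.0, 0.0, 180.0]
contact_force: [-0.8, 2.3, 0.2]
gripper_width: 0.0588
gripper_force: 1.3
```

Call:
{"name": "play_rows", "arguments": {
  "rows": [
    {"slide": [-0.006, -0.1, 0], "delta_rot": [0, 0, 0], "fingers": 0.35},
    {"slide": [-0.006, -0.1, 0], "delta_rot": [0, 0, 0], "fingers": 0.35},
    {"slide": [-0.006, -0.1, 0], "delta_rot": [0, 0, 0], "fingers": 0.35},
    {"slide": [-0.006, -0.1, 0], "delta_rot": [0, 0, 0], "fingers": 0.35},
    {"slide": [-0.006, -0.1, 0], "delta_rot": [0, 0, 0], "fingers": 0.35},
    {"slide": [-0.006, -0.1, 0], "delta_rot": [0, 0, 0], "fingers": 0.35},
    {"slide": [-0.006, -0.1, 0], "delta_rot": [0, 0, 0], "fingers": 0.35},
    {"slide": [0, 0, 0], "delta_rot": [0, 0, 0], "fingers": 0.35}
  ]
}}

```text
time_s: 6.65
tcp_pos: [0.4814, 0.0359, 0.0205]
eef_rot: [-180.0, -0.1, 179.9]
contact_force: [0.8, -0.1, -0.3]
gripper_width: 0.0589
gripper_force: 0.0
```

Call:
{"name": "play_rows", "arguments": {
  "rows": [
    {"slide": [-0.006, -0.07, 0], "delta_rot": [0, 0, 0], "fingers": 0.35},
    {"slide": [0, -0.05, 0], "delta_rot": [0, 0, 0], "fingers": 0.35},
    {"slide": [0, -0.02, 0], "delta_rot": [0, 0, 0], "fingers": 0.35},
    {"slide": [0, 0, 0], "delta_rot": [0, 0, 0], "fingers": 0.35},
    {"slide": [0, 0, 0], "delta_rot": [0, 0, 0], "fingers": -0.1},
    {"slide": [0, 0, 0], "delta_rot": [0, 0, 0], "fingers": -0.1},
    {"slide": [0, 0, 0], "delta_rot": [0, 0, 0], "fingers": -0.1}
  ]
}}

```text
time_s: 7.52
tcp_pos: [0.4827, 0.0164, 0.0207]
eef_rot: [-180.0, -0.0, -180.0]
contact_force: [-0.4, 0.2, -0.3]
gripper_width: 0.0405
gripper_force: 0.0
```

Call:
{"name": "play_rows", "arguments": {
  "rows": [
    {"slide": [0, 0, -0.2], "delta_rot": [0, 0, 0], "fingers": -0.1},
    {"slide": [0, 0, -0.3], "delta_rot": [0, 0, 0], "fingers": -0.1},
    {"slide": [0, 0, -0.3], "delta_rot": [0, 0, 0], "fingers": -0.1},
    {"slide": [0, 0, -0.4], "delta_rot": [0, 0, 0], "fingers": -1},
    {"slide": [0, 0, -0.4], "delta_rot": [0, 0, 0], "fingers": -1},
    {"slide": [0, 0, -0.3], "delta_rot": [0, 0, 0], "fingers": -1}
  ]
}}

```text
time_s: 8.28
tcp_pos: [0.4829, 0.0163, 0.3086]
eef_rot: [179.9, 0.1, 180.0]
contact_force: [1.1, 0.5, -0.3]
gripper_width: 0.0149
gripper_force: 0.0
```

Call:
{"name": "play_rows", "arguments": {
  "rows": [
    {"slide": [-0.1, -0.35, 0], "delta_rot": [0, 0, 0], "fingers": -1},
    {"slide": [0, -0.35, 0], "delta_rot": [0, 0, 0], "fingers": -1},
    {"slide": [0, -0.35, 0], "delta_rot": [0, 0, 0], "fingers": -1},
    {"slide": [0, -0.35, 0], "delta_rot": [0, 0, 0], "fingers": -1},
    {"slide": [0, -0.35, 0], "delta_rot": [0, 0, 0], "fingers": -1},
    {"slide": [0, -0.35, 0], "delta_rot": [0, 0, 0], "fingers": -1},
    {"slide": [0, -0.18, 0], "delta_rot": [0, 0, -0.7], "fingers": -1},
    {"slide": [0, 0, 0], "delta_rot": [0, 0, -0.7], "fingers": -1}
  ]
}}

```text
time_s: 9.28
tcp_pos: [0.4971, -0.3276, 0.3046]
eef_rot: [180.0, -0.1, -173.6]
contact_force: [-0.5, 0.2, -0.7]
gripper_width: 0.0
gripper_force: 0.0
```

```bash
python3 - <<'E'
from h import *
st=r.get_state(); print(st['tcp_pos'],st['eef_rot'])
s=cap('side','s2'); t=cap('top','t2'); o=[]
for c,(x0,y0,x1,y1),k in((t,(195,190,265,260),8),(s,(225,200,310,285),8)):
    im=cv2.resize(c['image'][y0:y1,x0:x1],None,fx=k,fy=k,interpolation=cv2.INTER_CUBIC)
    for r0,z,col in((.056,.065,(0,0,255)),(.036,0,(255,0,255)),(.056,0,(0,255,0))):
        P=np.array([proj(c,[.4825+r0*np.cos(q),.0155+r0*np.sin(q),z]) for q in np.linspace(0,6.283,60)])
        cv2.polylines(im,[(((P-[x0,y0])+.5)*k-.5).round().astype(np.int32)],True,col,1)
    o.append(cv2.resize(im,(390,390)))
cv2.imwrite('pics/ov2.png',np.hstack(o))
print(proj(s,[.5021,-.3235,.163]),ray(t,376,183,.1))
E
```

```text
[ 0.49710893 -0.32763634  0.30464507] [ 1.79970104e+02 -9.73942370e-02 -1.73647746e+02]
(np.float64(283.3615446546093), np.float64(139.52786091974943)) [ 0.62601603 -0.48649604  0.1       ]
```

View pics/ov2.png

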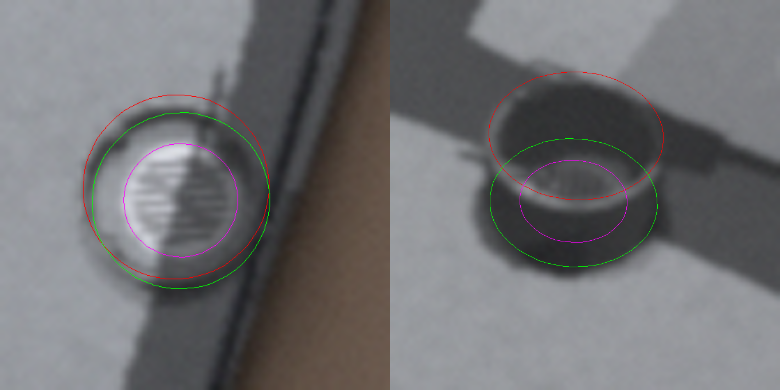

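The housing sits over the grille with the whole grille visible inside it, about 5 mm off centre at most. Now the lever.

Call:
{"name": "play_rows", "arguments": {
  "rows": [
    {"slide": [-0.01, 0.01, 0.3], "delta_rot": [0, 0, 0], "fingers": -1},
    {"slide": [0, 0, 0.3], "delta_rot": [0, 0, 0], "fingers": -1},
    {"slide": [0, 0, 0.15], "delta_rot": [0, 0, 0], "fingers": -1},
    {"slide": [0, 0, 0.07], "delta_rot": [0, 0, 0], "fingers": -1},
    {"slide": [0, 0, 0.07], "delta_rot": [0, 0, 0], "fingers": -1},
    {"slide": [0, 0, 0.07], "delta_rot": [0, 0, 0], "fingers": -1}
  ],
  "squeeze": 20
}}

```text
time_s: 10.12
tcp_pos: [0.4996, -0.3242, 0.162]
eef_rot: [-180.0, 0.1, -173.6]
contact_force: [1.1, -0.5, -0.6]
gripper_width: 0.0005
gripper_force: 0.0
```

Call:
{"name": "play_rows", "arguments": {
  "rows": [
    {"slide": [0, 0, 0.05], "delta_rot": [0, 0, 0], "fingers": -1},
    {"slide": [0, 0, 0.05], "delta_rot": [0, 0, 0], "fingers": -1},
    {"slide": [0, 0, 0.05], "delta_rot": [0, 0, 0], "fingers": -1},
    {"slide": [0, 0, 0.05], "delta_rot": [0, 0, 0], "fingers": -1}
  ]
}}

```text
time_s: 10.62
tcp_pos: [0.4991, -0.3241, 0.1313]
eef_rot: [-180.0, 0.0, -173.6]
contact_force: [-0.5, 0.4, 1.0]
gripper_width: 0.0007
gripper_force: 0.6
```

```bash
python3 - <<'E'
from h import *
st=r.get_state(); print(st['tcp_pos'],st['contact_force'])
s=cap('side','s3'); cv2.imwrite('pics/s3c.png',cv2.resize(s['image'][100:190,205:325],None,fx=6,fy=6,interpolation=cv2.INTER_CUBIC))
E
```

```text
[ 0.49906168 -0.32411326  0.13126718] [-0.53649024  0.38169535  0.97189466]
```

View pics/s3c.png

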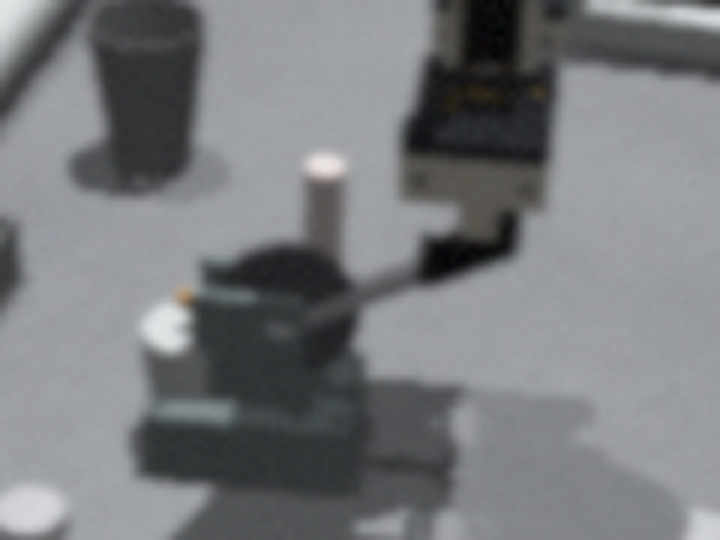

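The fingertips meet the paddle at crop (490,240), full-image (286,140). The paddle is barely lower than before, so I compare with projections.

```bash
python3 - <<'E'
from h import *
s=load('s3'); T=lambda X:((np.array(proj(s,X))-[205,100]+.5)*6-.5).round(0)
P=np.array([.6097,-.3135,.105]);d=np.array([-.9936,-.113,0]); w=np.array([-.113,.9936,0])
print('tip',T([.4991,-.3241,.1313]),'pivot',T(P))
for a in(.5,.4,.3,.2):
    c=P+.12*(d*np.cos(a)+[0,0,np.sin(a)]); b=a-.02; e=d*np.cos(b)+np.array([0,0,np.sin(b)])
    print(a,c[2].round(3),'pad',T(c),'inner near',T(c-.03*e+.022*w),'outer near',T(c+.03*e+.022*w),'outer far',T(c+.03*e-.022*w))
print([ (k,r.get_state()[k]) for k in('contact_force','moment','gripper_width')])
E
```

```text
tip [475. 286.] pivot [289. 304.]
0.5 0.163 pad [468. 238.] inner near [418. 275.] outer near [513. 242.] outer far [518. 202.]
0.4 0.152 pad [476. 254.] inner near [424. 287.] outer near [523. 263.] outer far [528. 222.]
0.3 0.14 pad [482. 271.] inner near [429. 299.] outer near [529. 284.] outer far [534. 244.]
0.2 0.129 pad [486. 288.] inner near [432. 312.] outer near [534. 306.] outer far [538. 265.]
[('contact_force', array([ 0.06700103, -0.2808305 ,  4.2710966 ])), ('moment', array([-0.1273684 , -0.04305991, -0.04611627])), ('gripper_width', 0.0004930625638799995)]
```

```bash
python3 - <<'E'
from h import *
o=[]
for tag,tcp in(('s2',[.4971,-.3276,.3046]),('s3',[.4991,-.3241,.1313])):
    c=load(tag); im=cv2.resize(c['image'][40:190,225:325],None,fx=4,fy=4,interpolation=cv2.INTER_CUBIC)
    u=((np.array(proj(c,tcp))-[225,40]+.5)*4-.5).round().astype(int); cv2.drawMarker(im,tuple(map(int,u)),(0,0,255),0,14,1); o.append(im)
cv2.imwrite('pics/cmp.png',np.hstack(o))
E
```

```text
(no output)
```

View pics/cmp.png

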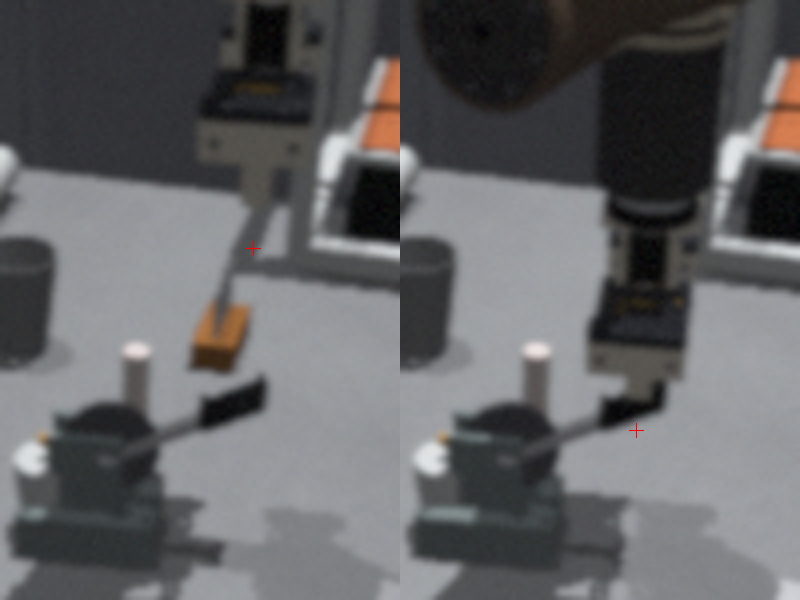

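In the left panel the visible fingertip at (255,207) sits well above the marked TCP at (253,248). In the right panel it rests on the paddle, which matches the contact force that has just appeared. The real tip therefore seems to be about 30 mm above the reported TCP, so I press on and watch the force.

Call:
{"name": "play_rows", "arguments": {
  "rows": [
    {"slide": [0, 0, 0.05], "delta_rot": [0, 0, 0], "fingers": -1},
    {"slide": [0, 0, 0.05], "delta_rot": [0, 0, 0], "fingers": -1},
    {"slide": [0, 0, 0], "delta_rot": [0, 0, 0], "fingers": -1}
  ]
}}

```text
time_s: 11.05
tcp_pos: [0.4995, -0.3248, 0.1174]
eef_rot: [-179.9, 0.0, -173.6]
contact_force: [-1.0, -0.7, 6.7]
gripper_width: 0.0003
gripper_force: 2.7
```

```bash
python3 - <<'E'
from h import *
cap('side','s4'); cap('top','t4'); 
st=r.get_state(); print(st['tcp_pos'],st['contact_force'],st['moment'],st['time_s'])
# lever arm: lowest-near edge of black paddle in the side view
for tag in('s2','s3','s4'):
    g=cv2.cvtColor(load(tag)['image'],cv2.COLOR_BGR2GRAY)
    print(tag,[(u,[int(v) for v in np.nonzero(g[125:175,u]<45)[0]+125][-1:]) for u in(276,279,282,285,288,290)])
E
```

```text
[ 0.4996457  -0.32474833  0.11781105] [-0.68967675 -0.42206503  6.73366188] [-0.18537788  0.40703018 -0.00563493] 11.15
s2 [(276, [146]), (279, [145]), (282, [144]), (285, [143]), (288, [141]), (290, [137])]
s3 [(276, [146]), (279, [145]), (282, [144]), (285, [143]), (288, [141]), (290, [137])]
s4 [(276, [147]), (279, [147]), (282, [146]), (285, [146]), (288, [145]), (290, [144])]
```

The lever is moving and the force is 6.7 N. The tip offset is about 32 mm, so I expect the stop near reported z of 0.02.

Call:
{"name": "play_rows", "arguments": {
  "rows": [
    {"slide": [0.01, 0, 0.06], "delta_rot": [0, 0, 0], "fingers": -1},
    {"slide": [0.01, 0, 0.06], "delta_rot": [0, 0, 0], "fingers": -1},
    {"slide": [0, 0, 0.06], "delta_rot": [0, 0, 0], "fingers": -1},
    {"slide": [0, 0, 0.06], "delta_rot": [0, 0, 0], "fingers": -1},
    {"slide": [0, 0, 0], "delta_rot": [0, 0, 0], "fingers": -1}
  ]
}}

```text
time_s: 11.78
tcp_pos: [0.4953, -0.3251, 0.081]
eef_rot: [-180.0, -0.1, -173.6]
contact_force: [-4.9, -0.8, 8.5]
gripper_width: 0.0004
gripper_force: 3.4
```

Call:
{"name": "play_rows", "arguments": {
  "rows": [
    {"slide": [0, 0, 0.06], "delta_rot": [0, 0, 0], "fingers": -1},
    {"slide": [0, 0, 0.06], "delta_rot": [0, 0, 0], "fingers": -1},
    {"slide": [0, 0, 0.06], "delta_rot": [0, 0, 0], "fingers": -1},
    {"slide": [0, 0, 0], "delta_rot": [0, 0, 0], "fingers": -1}
  ]
}}

```text
time_s: 12.28
tcp_pos: [0.4958, -0.3252, 0.0543]
eef_rot: [-179.9, -0.0, -173.6]
contact_force: [-4.5, -0.3, 9.1]
gripper_width: 0.0006
gripper_force: 4.5
```

```bash
python3 - <<'E'
from h import *
c=cap('side','s5'); st=r.get_state(); print(st['tcp_pos'],st['contact_force'],st['moment'])
T=lambda X:np.array(proj(c,X)).round(1)
P=np.array([.6097,-.3135,.105]);d=np.array([-.9936,-.113,0]); w=np.array([-.113,.9936,0])
for a in(0,-.1,-.2,-.3,-.45):
    q=P+.12*(d*np.cos(a)+[0,0,np.sin(a)]); e=d*np.cos(a)+np.array([0,0,np.sin(a)]);n=np.array([0,0,1])
    print(a,'inner near',T(q-.03*e+.022*w-.01*n),'outer near',T(q+.03*e+.022*w-.01*n))
g=cv2.cvtColor(c['image'],cv2.COLOR_BGR2GRAY)
print([(u,[int(v) for v in np.nonzero(g[125:185,u]<45)[0]+125][-1:]) for u in range(272,298,3)])
E
```

```text
[ 0.49583284 -0.32514816  0.05457919] [-3.98125602 -0.6137967   9.14321692] [-0.47930834  1.46940472  0.06308246]
0 inner near [276.7 158.3] outer near [293.5 159.8]
-0.1 inner near [276.4 160.3] outer near [292.9 163.2]
-0.2 inner near [276.  162.3] outer near [292.  166.5]
-0.3 inner near [275.2 164.2] outer near [290.6 169.6]
-0.45 inner near [273.7 166.8] outer near [288.  173.9]
[(272, []), (275, [145]), (278, [159]), (281, [160]), (284, [160]), (287, [161]), (290, [161]), (293, [147]), (296, [])]
```

Call:
{"name": "play_rows", "arguments": {
  "rows": [
    {"slide": [0, 0, 0.06], "delta_rot": [0, 0, 0], "fingers": -1},
    {"slide": [0, 0, 0.06], "delta_rot": [0, 0, 0], "fingers": -1},
    {"slide": [0, 0, 0.06], "delta_rot": [0, 0, 0], "fingers": -1},
    {"slide": [0, 0, 0], "delta_rot": [0, 0, 0], "fingers": -1}
  ]
}}

```text
time_s: 12.82
tcp_pos: [0.4999, -0.3253, 0.0288]
eef_rot: [-179.8, 0.4, -173.5]
contact_force: [3.7, 1.4, 10.6]
gripper_width: 0.0005
gripper_force: 4.4
```

Call:
{"name": "play_rows", "arguments": {
  "rows": [
    {"slide": [0, 0, 0.04], "delta_rot": [0, 0, 0], "fingers": -1},
    {"slide": [0, 0, 0.03], "delta_rot": [0, 0, 0], "fingers": -1},
    {"slide": [0, 0, 0], "delta_rot": [0, 0, 0], "fingers": -1}
  ]
}}

```text
time_s: 13.2
tcp_pos: [0.5006, -0.3256, 0.019]
eef_rot: [-179.8, 0.4, -173.5]
contact_force: [2.5, 1.5, 12.4]
gripper_width: 0.0005
gripper_force: 5.2
```

```bash
python3 - <<'E'
from h import *
c=cap('side','s6'); st=r.get_state(); print(st['tcp_pos'],st['contact_force'],st['moment'])
g=cv2.cvtColor(c['image'],cv2.COLOR_BGR2GRAY)
print([(u,[int(v) for v in np.nonzero(g[125:185,u]<45)[0]+125][-1:]) for u in range(272,298,3)])
E
```

```text
[ 0.50054869 -0.32566059  0.01908096] [ 3.63414206  0.97808121 12.20951169] [ 0.38429287 -1.34805841 -0.00864695]
[(272, [154]), (275, [166]), (278, [168]), (281, [170]), (284, [171]), (287, [171]), (290, [156]), (293, [127]), (296, [])]
```

Call:
{"name": "play_rows", "arguments": {
  "rows": [
    {"slide": [0, 0, 0.03], "delta_rot": [0, 0, 0], "fingers": -1},
    {"slide": [0, 0, 0.02], "delta_rot": [0, 0, 0], "fingers": -1},
    {"slide": [0, 0, 0], "delta_rot": [0, 0, 0], "fingers": -1}
  ]
}}

```text
time_s: 13.62
tcp_pos: [0.5015, -0.326, 0.0154]
eef_rot: [-179.7, 0.5, -173.4]
contact_force: [-5.2, 9.1, 41.8]
gripper_width: 0.001
gripper_force: 19.8
```

The force rose steeply, so that is the stop. I ease off a little and verify.

Call:
{"name": "play_rows", "arguments": {
  "rows": [
    {"slide": [0, 0, -0.02], "delta_rot": [0, 0, 0], "fingers": -1},
    {"slide": [0, 0, 0], "delta_rot": [0, 0, 0], "fingers": -1}
  ]
}}

```text
time_s: 13.88
tcp_pos: [0.5011, -0.3259, 0.0161]
eef_rot: [-179.7, 0.5, -173.5]
contact_force: [1.0, 2.7, 22.6]
gripper_width: 0.0005
gripper_force: 9.9
```

```bash
python3 - <<'E'
from h import *
c=cap('side','s7'); st=r.get_state(); print(st['tcp_pos'],st['contact_force'],st['moment'])
g=cv2.cvtColor(c['image'],cv2.COLOR_BGR2GRAY)
print([(u,[int(v) for v in np.nonzero(g[125:185,u]<45)[0]+125][-1:]) for u in range(272,298,3)])
a=cv2.resize(c['image'][100:190,225:315],(396,396),interpolation=cv2.INTER_CUBIC);b=cv2.resize(c['image'][110:340,130:360],(396,396))
cv2.imwrite('pics/fin.png',np.hstack([a,b]))
E
```

```text
[ 0.50113105 -0.32587384  0.01613375] [ 1.22725993  3.67787429 22.61657007] [ 1.37515823 -0.56592073 -0.00576255]
[(272, [155]), (275, [167]), (278, [168]), (281, [171]), (284, [172]), (287, [171]), (290, [157]), (293, [127]), (296, [])]
```

View pics/fin.png

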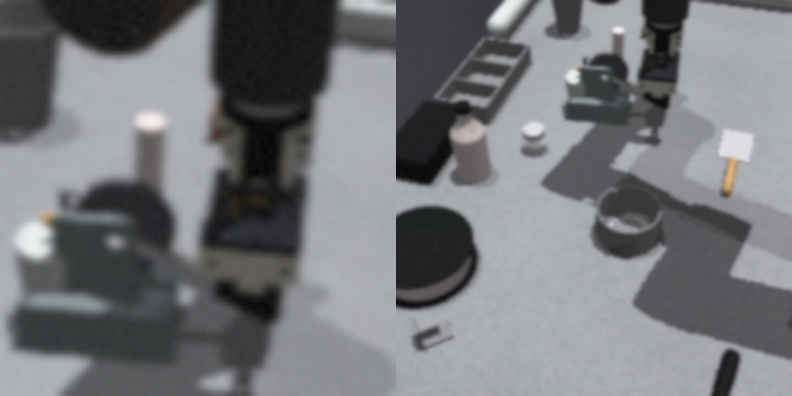

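The paddle's near edge, (275,167) to (284,172), matches the stop position, which predicts 167.4 and 171.9. The housing encloses the grille. I hold it there for over a second.

Call:
{"name": "play_rows", "arguments": {
  "rows": [
    {"slide": [0, 0, 0], "delta_rot": [0, 0, 0], "fingers": -1},
    {"slide": [0, 0, 0], "delta_rot": [0, 0, 0], "fingers": -1},
    {"slide": [0, 0, 0], "delta_rot": [0, 0, 0], "fingers": -1},
    {"slide": [0, 0, 0], "delta_rot": [0, 0, 0], "fingers": -1},
    {"slide": [0, 0, 0], "delta_rot": [0, 0, 0], "fingers": -1},
    {"slide": [0, 0, 0], "delta_rot": [0, 0, 0], "fingers": -1},
    {"slide": [0, 0, 0], "delta_rot": [0, 0, 0], "fingers": -1},
    {"slide": [0, 0, 0], "delta_rot": [0, 0, 0], "fingers": -1}
  ]
}}

```text
time_s: 14.92
tcp_pos: [0.5012, -0.3259, 0.0161]
eef_rot: [-179.7, 0.5, -173.5]
contact_force: [1.0, 3.5, 23.2]
gripper_width: 0.0004
gripper_force: 10.1
```

Call:
{"name": "play_rows", "arguments": {
  "rows": [
    {"slide": [0, 0, 0], "delta_rot": [0, 0, 0], "fingers": -1},
    {"slide": [0, 0, 0], "delta_rot": [0, 0, 0], "fingers": -1},
    {"slide": [0, 0, 0], "delta_rot": [0, 0, 0], "fingers": -1},
    {"slide": [0, 0, 0], "delta_rot": [0, 0, 0], "fingers": -1}
  ]
}}

```text
time_s: 15.42
tcp_pos: [0.5012, -0.3259, 0.0161]
eef_rot: [-179.7, 0.5, -173.5]
contact_force: [0.8, 3.7, 23.4]
gripper_width: 0.0004
gripper_force: 10.1
```

```bash
python3 -c "
from plant import r
print(r.get_state()['contact_force']); print(r.close_job())"
```

```text
[ 0.78589001  3.68729324 23.41091771]
the job is handed in; nothing more can be done
None
```

I handed the job in at about 15 s with the housing around the whole grille (about 5 mm off centre by the images) and the lever held at its stop with about 23 N; no verdict came back.

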